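# Index a click-stop decorating wheel by four clicks

### The arm

A 6-joint arm with a two-finger parallel gripper is mounted at the origin on the work surface. World frame = base frame: x ahead of the robot, y to its left, z up, the work surface at z = 0. Lengths are in m, angles in degrees, forces in N, time in s.
With the tool pointing down it reaches from about 0.35 to 0.875 m from the base axis. Payload 4.2 kg.
Tool frame: the origin (TCP) lies midway between the tips of the shut fingers; the grasp point (between the pads) lies r.grasp_offset behind it (r.grasp_offset is the distance from the TCP to the grasp point, in m); z points along the fingers, y is the direction in which the jaws open and shut (so a half turn about z gives the same grasp; the last joint's range is limited). The gripper opens to 87 mm and grips with 3 to 60 N. Pads are 19 mm wide; open, the fingers measure 117 mm over their backs; the gripper's body (75 mm by 190 mm) begins 51 mm behind the grasp point.
Start: joints at [-50.271, 22.042, 0.453, 0, -68.411, -14.817], TCP at [0.263, -0.567, 0.223] pointing down, gripper open.
Joint ranges: [-179.83, 179.83], [-69.29, 118.12], [-61.27, 80.66], [-181.25, 117.63], [-171.15, -9.14], [-177.46, 177.46]. Speed limits (degrees/s): [159.86, 159.86, 180, 180, 180, 180].

### API

Orientations are given as a 3x3 rotation matrix whose columns are the frame's x, y, z axes.
In Python, from station import sense, optics, r gives the robot as it stands. The module is installed in compiled form; this text tells all that it offers.
- The arm moves only by the tool servo_tool, never from a script. Its argument "deltas" is a list of rows, each an object with "slide": the shift along the tool's x, y, z in units of 25 mm (1.0 is 25 mm), a list of three; "spin": the turn about the tool's z in units of 8 degrees (1.0 is 8 degrees). A call has 1 to 10 rows; each row shifts and turns the pose as measured when the row begins, along the tool's axes as they then stand; what a row does not reach is not made up. A row lasts 1/10 s, in which the tool goes at most 50 mm and 8.59 degrees, less where a joint would pass 70% of its speed; a pose out of reach is approached as far as the arm can. A call is refused whole if a number of a shift passes 1 or a number of a turn 1, either way. A call with a gripper value outside its range is refused whole. "gripper" is the closure in counts, from 0 (fully open) to 255 (shut), set as the call begins (left out, the last holds). The fingers move at their own pace and stop on an object; the grip force is fixed at half the most. Time passes only in rows, so rows that do not move let the fingers close. It gives the time, the measured TCP pose, the force and the opening at its end, in the units of the state.
- sense(): the state, without advancing time (a new reading comes with each control period).
- optics.capture(name): name is "side" or "top" or "wrist"; returns a dict with "frame" (400x640x3 uint8, red, green, blue), "camera_matrix" (3x3 intrinsics, pixels), "k1" (the pictures are not rectified: a ray, as slopes to the right and down, at radius r is drawn at 1 + k1 r^2 times it, then the intrinsics apply), "eye" and "rotation" of the camera in the world. Camera axes: x right, y down, z forward; pixel columns grow to the right and rows downward; lengths in m; the calibration is good to about 2 mm. A picture is of the moment at which its call begins. There is no depth.
- r.finish_job(): hands the job in, once; it reports no verdict.
The state is a dict: "time_s": time; "joints": joint angles; "joint_velocities": joint speeds; "effort": joint torques, N m; "tcp_pos": TCP position; "ee_rot": TCP orientation; "wrist_force": force on the tool from outside, world axes, zero at the start; "moment": the same for the moment, N m; "gripper_width": opening from 0.0 (shut) to 1.0 (fully open).
Only numpy, scipy, OpenCV 4.12 (cv2) and the standard library are available. Lean on these libraries where they do the work, as an engineer would, in place of code of your own. Each camera call takes 0.05 s, during which the arm holds its last target.

### The job

The bowl on the click-stop decorating wheel is ready for its next painted panel: push the wheel's one upright finger stud round with a fingertip, clockwise seen from above, exactly four clicks from where it stands now, without running past the fourth click, and leave the wheel seated in that click with your hand clear. Only push: do not grip or lift anything, keep the bowl standing in the middle of the wheel, and leave everything else on the table where it is.

Things in the scene. Friction and masses are not known exactly. Their poses are not given: they have to be found in the camera images.
- decorating_wheel: the whole decorating wheel, fixed to the table: dark steel foot 176 mm across under an aluminium wheel head, a flat disc 240 mm across, 12 mm thick, its upper face 47 mm above the table. Origin on the turning axis at table height, z up. On the foot's own -x side a thin fixed steel pointer (6 mm wide, 44 mm tall) stands 134 mm from the axis, outside the head.
- wheel_centre (a point): the centre of the head's upper face, on the vertical turning axis, 47 mm above the table
- finger_stud (a point): centre of the top of the finger stud, the only thing standing up from the head: a black round post 20 mm across and 25 mm tall (top 72 mm above the table), 108 mm from the turning axis, fixed to the head. It goes round with the head.
- wheel_head (a joint): turning angle of the head, rad, growing clockwise seen from above; at 0 the stud points along the foot's own -x. It clicks every 20 degrees (0.349 rad), rests at multiples of that, starts at one of 0 to 1.05, and turns endlessly both ways. A click takes about 3 to 6 N at the stud; past half way between stops (0.17 rad) the head snaps forward into the next stop and stays.
- bowl: small unglazed terracotta bowl standing loose on the middle of the wheel head, 96 mm across its rim, 42 mm tall (rim 89 mm above the table), about 0.3 kg; origin under its foot, z up. It may stand a few mm off the axis and turns with the wheel.
- glaze_jar: white screw-lid jar, 56 mm across, 70 mm tall; loose bystander, origin at the centre of its underside
- slip_can: plain metal can, 64 mm across, 85 mm tall; loose bystander, origin at the centre of its underside
- test_tile: loose white glazed tile, 70 x 70 x 10 mm; loose bystander, origin at the centre of its underside
- rib: small wooden shaping rib lying flat, about 90 x 45 x 8 mm; loose bystander, origin at the centre of its underside
- mug: white mug, 76 mm across, 85 mm tall; loose bystander, origin at the centre of its underside
- rolling_pin: wooden rolling pin lying down, 320 mm long, 52 mm thick; loose bystander, origin at the centre of its underside
- brush_pot: metal pot of brushes, 80 mm across, brushes up to about 235 mm above the table; loose bystander, origin at the centre of its underside
Not all that is in view belongs to the job. Of the things that look like the bowl, the smallest one is meant.

How it is judged:
By the outcome, as a careful person would: the job done as asked, in the order asked, and still so for the second after the job is handed in, with the robot touching nothing.
It also fails if it takes over 48 s, if anything falls off the work surface, if the arm or the gripper's body presses on something with over 40 N, if the wrist force passes 120 N, or if a joint passes its speed limit or range.

## Working session

There is one attempt and no reset: what is moved stays moved. The work goes in short steps, Python scripts to look and compute and a tool call to move; the robot and the scene stay as the last step left them, time stands still between calls to the robot, and variables do not carry over. Pictures are saved under pics/ and viewed, and the job is handed in when it is done.

Besides the shell and the picture viewer there is one more tool, called after ">>>" by a JSON object that holds its "method" and its "body", one argument or row to a line. servo_tool: Moves the arm, as the interface text tells. Its arguments: {"type":"object","properties":{"deltas":{"type":"array"},"gripper":{"type":"number"}},"required":["deltas"]}

```bash
mkdir -p pics; cat > h.py <<'E'
from station import sense, optics, r
import numpy as np, cv2
def cap(n,save=None):
    c=optics.capture(n)
    if save: cv2.imwrite('pics/'+save,cv2.cvtColor(c['frame'],cv2.COLOR_RGB2BGR))
    return c
def ray(c,u,v):
    K=np.array(c['camera_matrix']);k=c['k1']
    d=np.array([(u-K[0,2])/K[0,0],(v-K[1,2])/K[1,1]]);p=d.copy()
    for _ in range(50): p=d/(1+k*(p@p))
    w=np.array(c['rotation'])@np.array([p[0],p[1],1]);return np.array(c['eye']),w/np.linalg.norm(w)
def onz(c,u,v,z):
    e,d=ray(c,u,v);return e+d*(z-e[2])/d[2]
def tri(a,b):
    (e1,d1),(e2,d2)=a,b
    s=np.linalg.lstsq(np.c_[d1,-d2],e2-e1,rcond=None)[0]
    p,q=e1+s[0]*d1,e2+s[1]*d2
    return (p+q)/2,np.linalg.norm(p-q)
def proj(c,P):
    q=np.array(c['rotation']).T@(np.array(P)-c['eye']);x=q[:2]/q[2];x=x*(1+c['k1']*(x@x));K=np.array(c['camera_matrix'])
    return K[0,0]*x[0]+K[0,2],K[1,1]*x[1]+K[1,2]
E
python3 - <<'E'
from h import *
import pickle
d={}
for n in('side','top','wrist'):
    d[n]=cap(n,n+'0.png');print(n,d[n]['eye'],d[n]['k1'],np.round(d[n]['rotation'],2).tolist())
pickle.dump(d,open('c0.pkl','wb'));s=sense();print(s['time_s'],s['tcp_pos'],s['ee_rot'],s['wrist_force'],s['gripper_width'],r.grasp_offset)
E
```

```text
side [-0.33466164 -0.85315196  0.84186794] -0.06845073637981698 [[0.71, -0.36, 0.61], [-0.71, -0.37, 0.6], [0.01, -0.85, -0.52]]
top [0.39631426 0.02604239 1.26934705] -0.058838743054641686 [[0.02, -0.99, 0.13], [-1.0, -0.03, -0.02], [0.02, -0.13, -0.99]]
wrist [ 0.1927966  -0.59803563  0.38329231] -0.05507973872809773 [[-0.42, 0.87, 0.25], [0.91, 0.4, 0.12], [0.0, 0.28, -0.96]]
0.15 [ 0.26307599 -0.56645392  0.22173166] [[-9.07010038e-01 -4.21108276e-01 -7.81983203e-04]
 [-4.21108987e-01  9.07008935e-01  1.41853453e-03]
 [ 1.11909120e-04  1.61592521e-03 -9.99998688e-01]] [-0.42289933  0.4051994  -0.30497986] 0.9985722687789077 0.0187
```

View pics/top0.png

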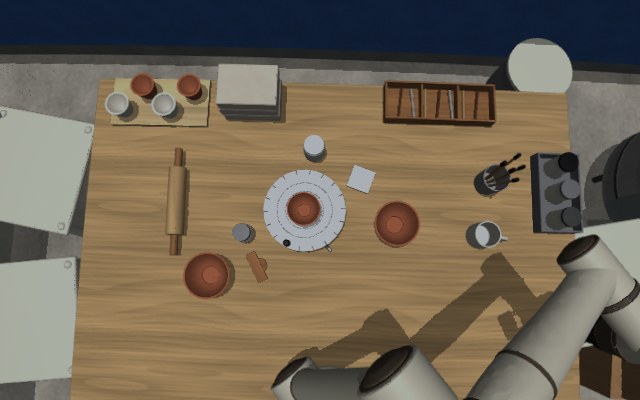

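View pics/side0.png

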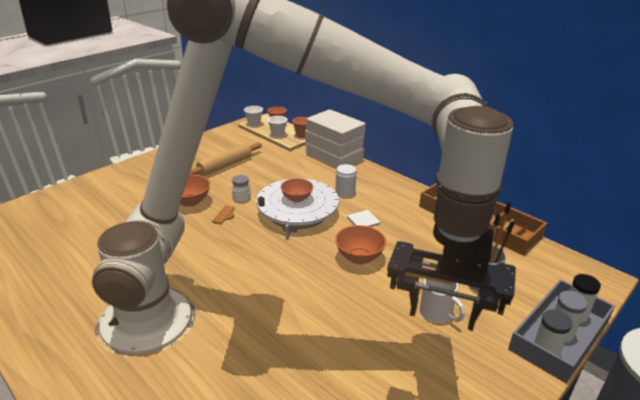

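View pics/wrist0.png

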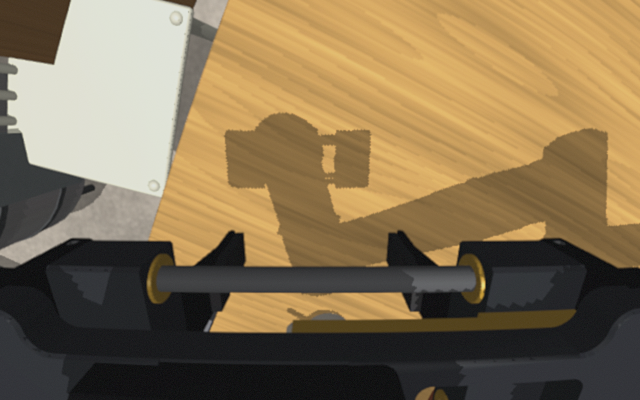

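```bash
python3 - <<'E'
from h import *
import pickle
d=pickle.load(open('c0.pkl','rb'))
t,s=d['top'],d['side']
im=cv2.cvtColor(t['frame'][150:290,190:410],cv2.COLOR_RGB2BGR);cv2.imwrite('pics/topcrop.png',cv2.resize(im,None,fx=3.6,fy=3.6,interpolation=cv2.INTER_CUBIC))
im=cv2.cvtColor(s['frame'][150:260,210:400],cv2.COLOR_RGB2BGR);cv2.imwrite('pics/sidecrop.png',cv2.resize(im,None,fx=4,fy=4,interpolation=cv2.INTER_CUBIC))
def run(c,box):
    x0,y0,x1,y1=box;f=c['frame'][y0:y1,x0:x1].astype(int)
    mx=f.max(2);mn=f.min(2)
    m=((mx<60)).astype('uint8')
    n,l,st,ce=cv2.connectedComponentsWithStats(m)
    for i in range(1,n):
        if st[i,4]>8: print('dark',st[i]+[x0,y0,0,0,0],ce[i]+[x0,y0])
    # disc: bright low saturation
    m=((mx-mn<30)&(mx>120)).astype('uint8')
    cs,_=cv2.findContours(m,cv2.RETR_EXTERNAL,cv2.CHAIN_APPROX_NONE)
    k=max(cs,key=cv2.contourArea);h=cv2.convexHull(k)
    print('ell',cv2.fitEllipse(h)[0]+np.array([x0,y0]),cv2.fitEllipse(h)[1:]); return h.reshape(-1,2)+[x0,y0]
ht=run(t,(255,160,355,262)); hs=run(s,(250,170,350,245))
for c,h in((t,ht),(s,hs)):
    P=np.array([onz(c,u,v,.047)[:2] for u,v in h])
    A=np.c_[2*P,np.ones(len(P))];x=np.linalg.lstsq(A,(P**2).sum(1),rcond=None)[0]
    print('circle',x[:2],np.sqrt(x[2]+x[:2]@x[:2]))
E
```

```text
dark [310 160   9   2  12] [314.   160.25]
dark [283 240   7   7  37] [286.13513514 242.48648649]
ell [303.97126007 210.03934479] ((81.73029327392578, 82.65520477294922), 77.30689239501953)
ell [297.03813553 201.48318863] ((46.965309143066406, 82.49127960205078), 88.00640869140625)
circle [0.54706025 0.08173409] 0.11918854357665475
circle [0.540309   0.07621072] 0.12268944638729697
```

View pics/topcrop.png

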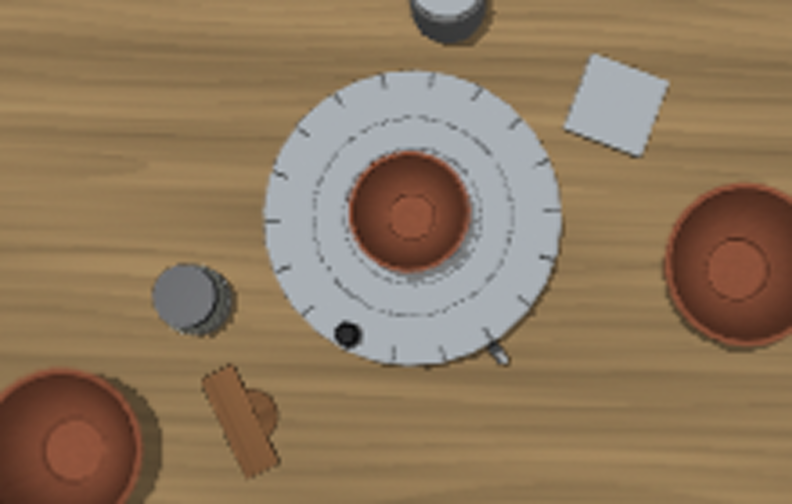

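View pics/sidecrop.png

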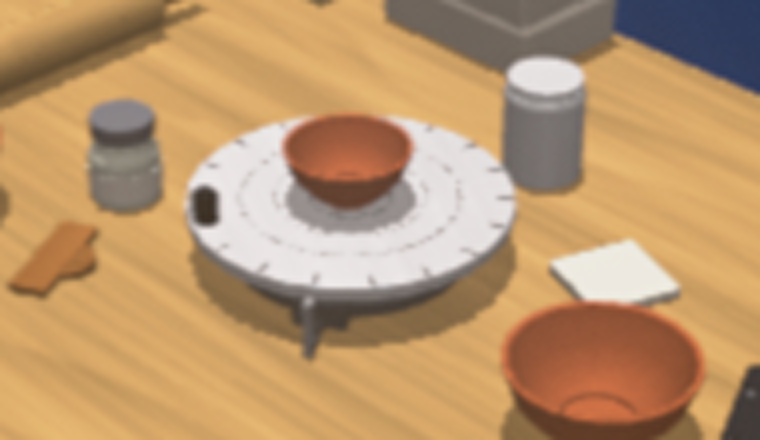

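```bash
python3 - <<'E'
from h import *
import pickle
d=pickle.load(open('c0.pkl','rb'))
t,s=d['top'],d['side']
T=lambda u,v:(190+u/3.6-.4,150+v/3.6-.4); S=lambda u,v:(210+u/4-.4,150+v/4-.4)
for n,a,b in [('stud top',T(348,333),S(205,191)),('bowl rim ctr',T(410,212),S(348,138)),('pointer top',T(492,346),S(309,300))]:
    print(n,a,b,*[np.round(x,4) for x in tri(ray(t,*a),ray(s,*b))], 'top@z', np.round(onz(t,*a,{'s':.072,'b':.089,'p':.044}[n[0]]),4),'side@z', np.round(onz(s,*b,{'s':.072,'b':.089,'p':.044}[n[0]]),4))
for n,a,z,h in [('jar lid',T(190,297),.07,0),('can',T(447,0),.085,0)]: print(n,onz(t,*a,z))
E
```

```text
stud top (286.26666666666665, 242.1) (260.85, 197.35) [0.4498 0.1281 0.0719] 0.0025 top@z [0.4507 0.1273 0.072 ] side@z [0.4488 0.1288 0.072 ]
bowl rim ctr (303.48888888888894, 208.48888888888888) (296.6, 184.1) [0.5434 0.0813 0.0967] 0.0009 top@z [0.5447 0.0814 0.089 ] side@z [0.5521 0.0913 0.089 ]
pointer top (326.26666666666665, 245.7111111111111) (286.85, 224.6) [0.4442 0.0153 0.0372] 0.0016 top@z [0.4446 0.0148 0.044 ] side@z [0.437  0.0085 0.044 ]
jar lid [0.47564502 0.25200248 0.07      ]
can [0.71549586 0.05777553 0.085     ]
```

>>> {"method": "servo_tool", "body": {
  "deltas": [
    {"slide":[-1,1,0],"spin":-1},
    {"slide":[-0.7,1,0],"spin":-1},
    {"slide":[-0.5,1,0],"spin":-1},
    {"slide":[-0.5,1,0],"spin":-1},
    {"slide":[-0.5,1,0],"spin":-1},
    {"slide":[-0.5,1,0],"spin":-1},
    {"slide":[-1,0.8,0],"spin":0},
    {"slide":[-1,0.5,0],"spin":0}
  ],
  "gripper": 255
}}

```text
time_s: 0.95
tcp_pos: [0.2047, -0.3412, 0.2175]
ee_rot: [[-0.263, -0.965, -0.006], [-0.965, 0.263, 0.007], [-0.005, 0.008, -1.0]]
wrist_force: [0.1, -0.6, 0.6]
gripper_width: 0.351
```

>>> {"method": "servo_tool", "body": {
  "deltas": [
    {"slide":[-1,-0.2,0],"spin":-0.3},
    {"slide":[-1,-0.2,0],"spin":-0.3},
    {"slide":[-1,-0.2,0]},
    {"slide":[-1,-0.2,0]},
    {"slide":[-1,-0.2,0]},
    {"slide":[-1,-0.2,0]},
    {"slide":[-1,-0.2,0]},
    {"slide":[-1,-0.2,0]},
    {"slide":[-1,-0.2,0]},
    {"slide":[-1,-0.2,0]}
  ],
  "gripper": 255
}}

```text
invalid input
```

>>> {"method": "servo_tool", "body": {
  "deltas": [
    {"slide":[-1,-0.3,0]},
    {"slide":[-1,-0.3,0]},
    {"slide":[-1,-0.3,0]},
    {"slide":[-1,-0.3,0]},
    {"slide":[0,0,0]},
    {"slide":[0,0,0]}
  ]
}}

```text
invalid input
```

>>> {"method": "servo_tool", "body": {
  "deltas": [
    {"slide":[-1,-0.2,0],"spin":-0.3},
    {"slide":[-1,-0.2,0],"spin":-0.3},
    {"slide":[-1,-0.2,0],"spin":0},
    {"slide":[-1,-0.2,0],"spin":0},
    {"slide":[-1,-0.2,0],"spin":0},
    {"slide":[-1,-0.2,0],"spin":0},
    {"slide":[-1,-0.2,0],"spin":0},
    {"slide":[-1,-0.2,0],"spin":0},
    {"slide":[-1,-0.2,0],"spin":0},
    {"slide":[-1,-0.2,0],"spin":0}
  ],
  "gripper": 255
}}

```text
time_s: 1.95
tcp_pos: [0.2994, -0.0948, 0.2185]
ee_rot: [[-0.183, -0.983, -0.003], [-0.983, 0.183, 0.009], [-0.008, 0.005, -1.0]]
wrist_force: [-0.1, 0.4, 0.7]
gripper_width: 0.009
```

>>> {"method": "servo_tool", "body": {
  "deltas": [
    {"slide":[-1,-0.3,0],"spin":0},
    {"slide":[-1,-0.3,0],"spin":0},
    {"slide":[-1,-0.3,0],"spin":0},
    {"slide":[-0.5,-0.3,0],"spin":0},
    {"slide":[0,0,0],"spin":0},
    {"slide":[0,0,0],"spin":0}
  ]
}}

```text
time_s: 2.55
tcp_pos: [0.3455, -0.0089, 0.2189]
ee_rot: [[-0.177, -0.984, -0.003], [-0.984, 0.177, 0.01], [-0.009, 0.005, -1.0]]
wrist_force: [0.2, 0.2, -0.1]
gripper_width: 0.006
```

>>> {"method": "servo_tool", "body": {
  "deltas": [
    {"slide":[-1,-0.6,0],"spin":0},
    {"slide":[-1,-0.6,0],"spin":0},
    {"slide":[-1,-0.6,0],"spin":0},
    {"slide":[-1,-0.6,0],"spin":0},
    {"slide":[-0.6,-0.4,0],"spin":0},
    {"slide":[0,0,0],"spin":0},
    {"slide":[0,0,0],"spin":0}
  ]
}}

```text
time_s: 3.25
tcp_pos: [0.4346, 0.0871, 0.2183]
ee_rot: [[-0.188, -0.982, -0.007], [-0.982, 0.188, 0.008], [-0.006, 0.009, -1.0]]
wrist_force: [0.5, 0.0, 0.0]
gripper_width: 0.006
```

```bash
python3 - <<'E'
from h import *
import pickle
d={}
for n in('side','wrist'): d[n]=cap(n,n+'1.png')
pickle.dump(d,open('c1.pkl','wb'));s=sense();print(s['time_s'],s['tcp_pos'],s['joints']);print(proj(d['wrist'],s['tcp_pos']),proj(d['side'],s['tcp_pos']))
E
```

```text
3.35 [0.4344344  0.08705437 0.21854806] [ 32.02222205   4.35448081 -23.51725006  -0.68457859 -62.20022712
 -42.55597518]
(np.float64(314.7694057519261), np.float64(245.8754620835688)) (np.float64(264.55903960359024), np.float64(157.52112615131642))
```

View pics/wrist1.png

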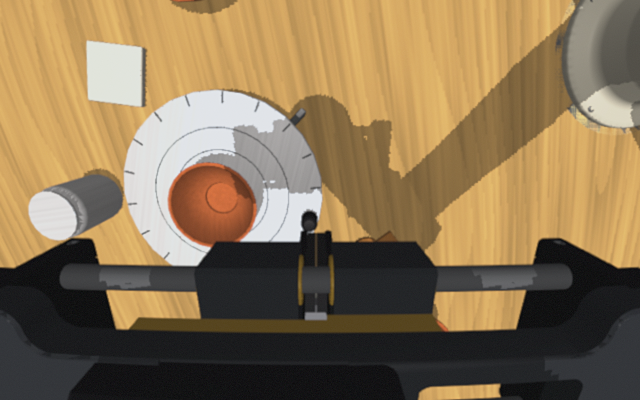

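View pics/side1.png

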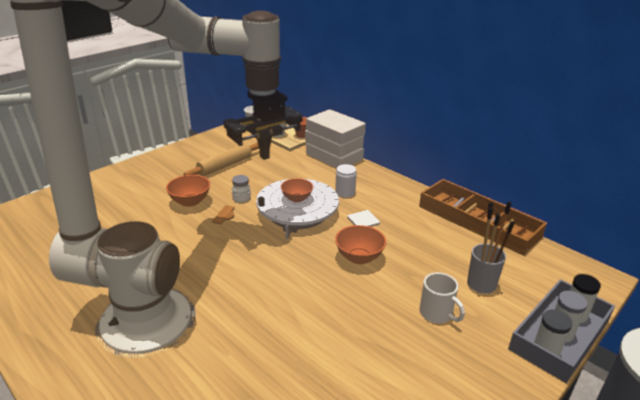

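```bash
python3 - <<'E'
from h import *
import pickle
d=pickle.load(open('c1.pkl','rb'));w=d['wrist'];d0=pickle.load(open('c0.pkl','rb'))
im=cv2.cvtColor(w['frame'][180:260,250:380],cv2.COLOR_RGB2BGR);cv2.imwrite('pics/w1crop.png',cv2.resize(im,None,fx=6,fy=6,interpolation=cv2.INTER_CUBIC))
print(proj(w,[.4498,.1281,.072]),onz(w,309,213,.072))
f=w['frame'].astype(int);m=((f.max(2)-f.min(2)<25)&(f.max(2)>190)).astype('uint8');m[:,:122]=0;m[240:]=0;m[:88]=0
# arc of rim: leftmost/top outer edge
cs,_=cv2.findContours(m,cv2.RETR_EXTERNAL,cv2.CHAIN_APPROX_NONE);k=max(cs,key=cv2.contourArea).reshape(-1,2)
h=cv2.convexHull(k).reshape(-1,2);h=h[(h[:,1]<185)]
P=np.array([onz(w,u,v,.047)[:2] for u,v in h]);A=np.c_[2*P,np.ones(len(P))];x=np.linalg.lstsq(A,(P**2).sum(1),rcond=None)[0]
print('circle',len(h),x[:2],np.sqrt(x[2]+x[:2]@x[:2]))
x=np.r_[np.linalg.lstsq(2*P,(P**2).sum(1)-0,rcond=None)[0]] if 0 else x
E
```

```text
(np.float64(307.54823155626013), np.float64(224.09110341106717)) [0.44560649 0.11538266 0.072     ]
circle 25 [0.54549463 0.08146276] 0.11782006246920446
```

View pics/w1crop.png

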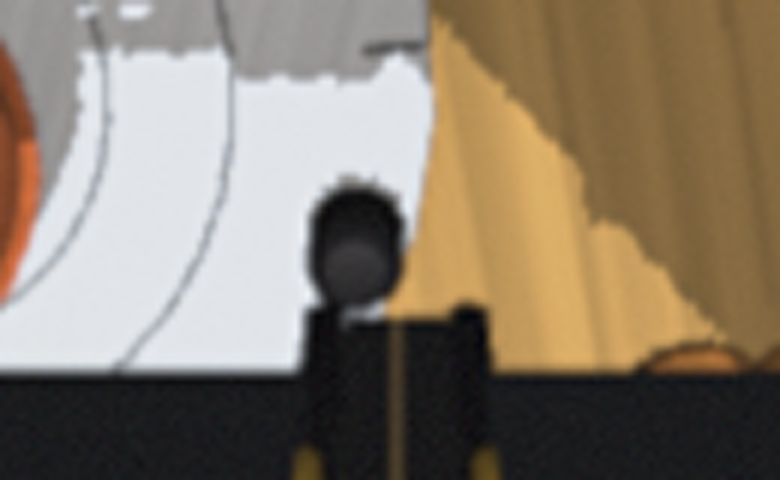

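>>> {"method": "servo_tool", "body": {
  "deltas": [
    {"slide":[0,0,1],"spin":0},
    {"slide":[0,0,1],"spin":0},
    {"slide":[0,0,1],"spin":0},
    {"slide":[0,0,1],"spin":0},
    {"slide":[0,0,1],"spin":0},
    {"slide":[0,0,0.8],"spin":0},
    {"slide":[0,0,0],"spin":0},
    {"slide":[0,0,0],"spin":0}
  ]
}}

```text
time_s: 4.15
tcp_pos: [0.4313, 0.0824, 0.0736]
ee_rot: [[-0.194, -0.981, 0.001], [-0.981, 0.194, 0.012], [-0.012, 0.001, -1.0]]
wrist_force: [1.3, 0.2, -0.2]
gripper_width: 0.007
```

>>> {"method": "servo_tool", "body": {
  "deltas": [
    {"slide":[0,-0.3,0.5],"spin":0},
    {"slide":[0,0,0.3],"spin":0},
    {"slide":[0,0,0],"spin":0}
  ]
}}

```text
time_s: 4.45
tcp_pos: [0.4404, 0.0815, 0.0569]
ee_rot: [[-0.195, -0.981, 0.007], [-0.981, 0.195, 0.015], [-0.017, -0.004, -1.0]]
wrist_force: [0.2, 0.0, -0.1]
gripper_width: 0.006
```

```bash
python3 - <<'E'
from h import *
import pickle
d={}
for n in('side','top'): d[n]=cap(n,n+'2.png')
s=sense();print(s['time_s'],s['tcp_pos'],s['wrist_force'])
a=cv2.resize(d['side']['frame'][140:250,200:360],None,fx=4,fy=4,interpolation=cv2.INTER_CUBIC)
cv2.imwrite('pics/s2.png',a[:,:,::-1])
E
```

```text
4.55 [0.44091563 0.08182662 0.05743016] [ 0.34800338 -0.0593654   0.30759672]
```

View pics/s2.png

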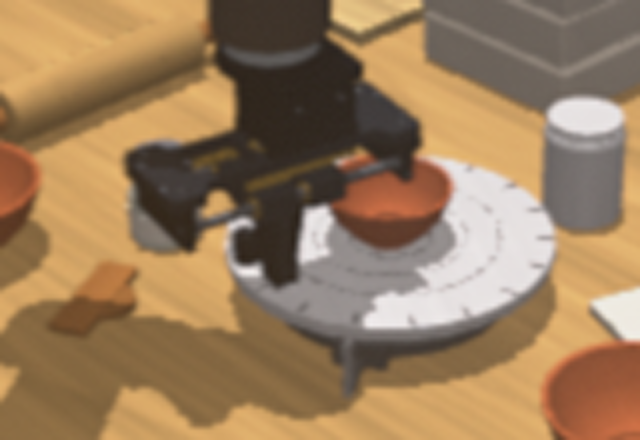

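View pics/top2.png

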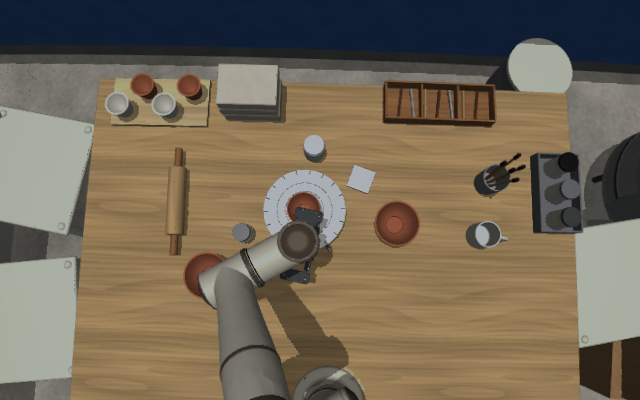

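>>> {"method": "servo_tool", "body": {
  "deltas": [
    {"slide":[-0.3,0.05,0],"spin":0},
    {"slide":[-0.3,0.05,0],"spin":0},
    {"slide":[-0.3,0.05,0],"spin":0},
    {"slide":[0,0,0],"spin":0}
  ]
}}

```text
time_s: 4.95
tcp_pos: [0.4425, 0.1074, 0.0598]
ee_rot: [[-0.193, -0.981, 0.012], [-0.981, 0.193, 0.018], [-0.02, -0.009, -1.0]]
wrist_force: [-0.4, 0.4, -0.1]
gripper_width: 0.001
```

```bash
cat > st.py <<'E'
from h import *
s=sense();p=np.array(s['tcp_pos']);R=np.array(s['ee_rot']);v=p[:2]-[.5463,.0816]
a=np.degrees(np.arctan2(v[1],v[0]))%360
y=np.degrees(np.arctan2(R[1,1],R[0,1]))%360
print('t',s['time_s'],'p',p.round(4),'rad',np.linalg.norm(v).round(4),'ang',a.round(1),'tool y ang',y.round(1),'F',np.round(s['wrist_force'],1),'stud if contact: rot', (154.5-(a-10.4)).round(1),'j',np.round(s['joints'],0))
E
python3 st.py
```

```text
t 4.95 p [0.4425 0.1074 0.0598] rad 0.107 ang 166.0 tool y ang 168.9 F [-0.4  0.4 -0.1] stud if contact: rot -1.1 j [ 34.  17. -35.  -1. -37. -44.]
```

>>> {"method": "servo_tool", "body": {
  "deltas": [
    {"slide":[-0.2,0.02,0.05],"spin":0},
    {"slide":[-0.2,0,0.05],"spin":0.3},
    {"slide":[-0.2,0,0.05],"spin":0.3},
    {"slide":[-0.2,0,0],"spin":0.3}
  ]
}}

```text
time_s: 5.35
tcp_pos: [0.446, 0.1251, 0.0572]
ee_rot: [[-0.317, -0.948, 0.01], [-0.948, 0.318, 0.012], [-0.014, -0.006, -1.0]]
wrist_force: [0.7, -2.7, -0.2]
gripper_width: 0.008
```

```bash
python3 st.py; python3 - <<'E'
from h import *
c=cap('side');cv2.imwrite('pics/s3.png',cv2.resize(c['frame'][140:250,200:360],None,fx=4,fy=4,interpolation=cv2.INTER_CUBIC)[:,:,::-1])
E
```

```text
t 5.35 p [0.446  0.1251 0.0572] rad 0.1094 ang 156.5 tool y ang 161.5 F [ 0.7 -2.7 -0.2] stud if contact: rot 8.4 j [ 36.  18. -34.  -0. -37. -54.]
```

View pics/s3.png

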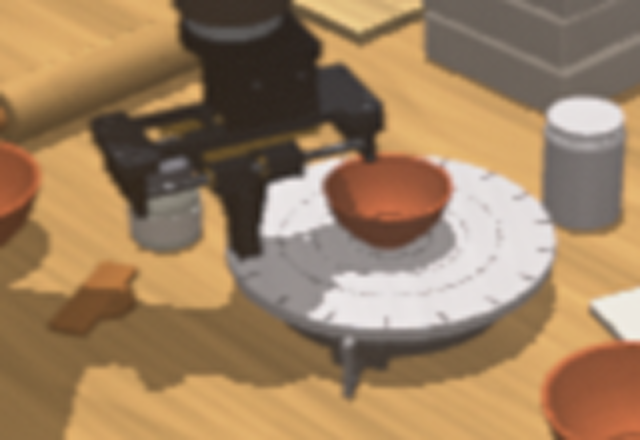

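>>> {"method": "servo_tool", "body": {
  "deltas": [
    {"slide":[-0.2,-0.04,0],"spin":0.5},
    {"slide":[-0.2,-0.04,0],"spin":0.5},
    {"slide":[-0.15,-0.04,0],"spin":0.4},
    {"slide":[0,0,0],"spin":0}
  ]
}}

```text
time_s: 5.8
tcp_pos: [0.4539, 0.1383, 0.0568]
ee_rot: [[-0.5, -0.866, 0.009], [-0.866, 0.5, 0.012], [-0.015, -0.002, -1.0]]
wrist_force: [1.0, -0.7, -0.1]
gripper_width: 0.006
```

```bash
python3 st.py; python3 - <<'E'
from h import *
c=cap('side');cv2.imwrite('pics/s4.png',cv2.resize(c['frame'][140:250,200:360],None,fx=4,fy=4,interpolation=cv2.INTER_CUBIC)[:,:,::-1])
E
```

```text
t 5.8 p [0.4539 0.1383 0.0568] rad 0.1084 ang 148.4 tool y ang 150.0 F [ 1.  -0.7 -0.1] stud if contact: rot 16.5 j [ 36.  19. -33.  -0. -37. -66.]
```

View pics/s4.png

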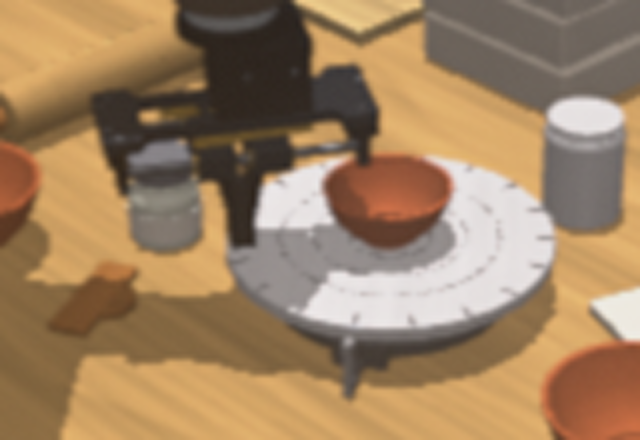

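```bash
cat > tick.py <<'E'
from h import *
import sys,pickle
from scipy.signal import find_peaks
def ticks(c,ctr=(.5463,.0816)):
    g=cv2.cvtColor(c['frame'],cv2.COLOR_RGB2GRAY).astype(np.float32)
    th=np.arange(0,360,.5);acc=[]
    for rr in (.110,.112,.114):
        q=np.array([proj(c,[ctr[0]+rr*np.cos(np.radians(a)),ctr[1]+rr*np.sin(np.radians(a)),.047]) for a in th],np.float32)
        acc.append(cv2.remap(g,q[:,:1].copy(),q[:,1:].copy(),cv2.INTER_LINEAR)[:,0])
    v=np.mean(acc,0);dip=cv2.blur(v[:,None],(1,21),borderType=cv2.BORDER_REFLECT)[:,0]-v
    pk,pr=find_peaks(dip,height=12,distance=12,prominence=12)
    return th[pk],np.round(pr['peak_heights'])
if __name__=='__main__':
    for n in sys.argv[1:]:
        if n.endswith('pkl'):
            for k,c in pickle.load(open(n,'rb')).items():
                if k!='wrist': a,h=ticks(c);print(n,k,a.tolist(),'mod20',((a-154.5)%20).round(1).tolist())
        else:
            a,h=ticks(cap(n));print(n,a.tolist(),'mod20',((a-154.5)%20).round(1).tolist())
E
python3 tick.py c0.pkl c1.pkl side top
```

```text
c0.pkl side [15.0, 94.0, 113.5, 134.0, 154.0, 173.0, 193.5, 213.0, 233.5, 253.5, 274.5, 294.5, 314.5, 335.0, 355.0] mod20 [0.5, 19.5, 19.0, 19.5, 19.5, 18.5, 19.0, 18.5, 19.0, 19.0, 0.0, 0.0, 0.0, 0.5, 0.5]
c0.pkl top [14.0, 34.0, 53.5, 73.5, 93.5, 113.5, 134.0, 150.0, 156.5, 174.5, 194.5, 214.5, 234.5, 254.5, 274.0, 294.5, 314.0, 334.0, 354.5] mod20 [19.5, 19.5, 19.0, 19.0, 19.0, 19.0, 19.5, 15.5, 2.0, 0.0, 0.0, 0.0, 0.0, 0.0, 19.5, 0.0, 19.5, 19.5, 0.0]
c1.pkl side [14.5, 94.0, 113.5, 134.0, 154.0, 173.5, 193.0, 213.5, 233.5, 253.5, 274.5, 294.5, 314.5, 335.0, 355.0] mod20 [0.0, 19.5, 19.0, 19.5, 19.5, 19.0, 18.5, 19.0, 19.0, 19.0, 0.0, 0.0, 0.0, 0.5, 0.5]
side [15.0, 34.5, 58.5, 94.0, 111.0, 192.5, 213.0, 233.5, 253.5, 274.0, 294.5, 314.5, 335.0, 355.0] mod20 [0.5, 0.0, 4.0, 19.5, 16.5, 18.0, 18.5, 19.0, 19.0, 19.5, 0.0, 0.0, 0.5, 0.5]
top [14.0, 34.0, 53.5, 73.5, 93.5, 161.0, 174.5, 214.5, 234.5, 254.5, 274.0, 294.5, 314.0, 334.0, 354.5] mod20 [19.5, 19.5, 19.0, 19.0, 19.0, 6.5, 0.0, 0.0, 0.0, 0.0, 19.5, 0.0, 19.5, 19.5, 0.0]
```

>>> {"method": "servo_tool", "body": {
  "deltas": [
    {"slide":[-0.2,-0.02,0],"spin":0.33},
    {"slide":[-0.2,-0.02,0],"spin":0.33},
    {"slide":[-0.2,-0.02,0],"spin":0.33},
    {"slide":[-0.2,-0.02,0],"spin":0.33},
    {"slide":[-0.2,-0.02,0],"spin":0.33},
    {"slide":[-0.2,-0.02,0],"spin":0.33},
    {"slide":[-0.2,-0.02,0],"spin":0.33},
    {"slide":[0,0,0],"spin":0}
  ]
}}

```text
time_s: 6.75
tcp_pos: [0.4628, 0.1511, 0.0538]
ee_rot: [[-0.755, -0.655, -0.024], [-0.655, 0.755, -0.01], [0.025, 0.008, -1.0]]
wrist_force: [-1.6, -0.6, 1.2]
gripper_width: 0.005
```

```bash
python3 st.py; python3 tick.py side top; python3 - <<'E'
from h import *
c=cap('side');cv2.imwrite('pics/s5.png',cv2.resize(c['frame'][140:250,200:360],None,fx=4,fy=4,interpolation=cv2.INTER_CUBIC)[:,:,::-1])
E
```

```text
t 6.75 p [0.4628 0.1511 0.0538] rad 0.1086 ang 140.2 tool y ang 130.9 F [-1.6 -0.6  1.2] stud if contact: rot 24.7 j [ 37.  21. -30.  -1. -41. -86.]
side [10.5, 63.5, 89.0, 116.5, 134.5, 148.5, 168.5, 188.5, 209.0, 228.5, 249.5, 270.0, 290.5, 331.5, 350.5] mod20 [16.0, 9.0, 14.5, 2.0, 0.0, 14.0, 14.0, 14.0, 14.5, 14.0, 15.0, 15.5, 16.0, 17.0, 16.0]
top [9.5, 29.5, 49.5, 69.5, 83.0, 147.0, 154.0, 170.0, 190.5, 210.5, 230.5, 250.0, 271.0, 290.5, 310.0, 330.0, 350.0] mod20 [15.0, 15.0, 15.0, 15.0, 8.5, 12.5, 19.5, 15.5, 16.0, 16.0, 16.0, 15.5, 16.5, 16.0, 15.5, 15.5, 15.5]
```

View pics/s5.png

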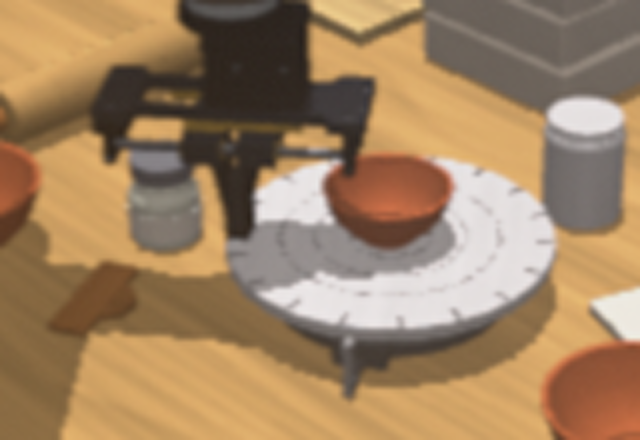

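>>> {"method": "servo_tool", "body": {
  "deltas": [
    {"slide":[-0.3,0.04,-0.05],"spin":0},
    {"slide":[-0.3,0.03,-0.05],"spin":0.1},
    {"slide":[-0.3,0.03,0],"spin":0.2},
    {"slide":[0,0,0],"spin":0}
  ]
}}

```text
time_s: 7.3
tcp_pos: [0.4794, 0.1675, 0.0554]
ee_rot: [[-0.782, -0.623, -0.023], [-0.623, 0.782, -0.011], [0.025, 0.006, -1.0]]
wrist_force: [0.3, 1.3, 0.8]
gripper_width: 0.007
```

```bash
python3 st.py; python3 tick.py top
```

```text
t 7.3 p [0.4794 0.1675 0.0554] rad 0.1089 ang 127.9 tool y ang 128.5 F [0.3 1.3 0.8] stud if contact: rot 37.0 j [ 37.  23. -27.  -0. -42. -89.]
top [14.0, 34.0, 53.5, 73.5, 79.5, 133.5, 154.0, 160.5, 174.5, 194.5, 214.5, 234.5, 254.5, 274.0, 294.5, 314.0, 334.0, 354.5] mod20 [19.5, 19.5, 19.0, 19.0, 5.0, 19.0, 19.5, 6.0, 0.0, 0.0, 0.0, 0.0, 0.0, 19.5, 0.0, 19.5, 19.5, 0.0]
```

>>> {"method": "servo_tool", "body": {
  "deltas": [
    {"slide":[-0.28,0,0],"spin":0.25},
    {"slide":[-0.28,0,0],"spin":0.3},
    {"slide":[-0.28,0,0],"spin":0.3},
    {"slide":[-0.28,0,0],"spin":0.3},
    {"slide":[0,0,0],"spin":0}
  ]
}}

```text
time_s: 7.85
tcp_pos: [0.4986, 0.1803, 0.0547]
ee_rot: [[-0.873, -0.486, -0.032], [-0.485, 0.874, -0.017], [0.036, 0.001, -0.999]]
wrist_force: [-0.2, 1.4, 1.0]
gripper_width: -0.0
```

```bash
python3 st.py; python3 tick.py top
```

```text
t 7.85 p [0.4986 0.1803 0.0547] rad 0.1096 ang 115.8 tool y ang 119.1 F [-0.2  1.4  1. ] stud if contact: rot 49.1 j [ 37.  25. -23.  -0. -44. -98.]
top [3.5, 23.5, 43.5, 63.0, 70.5, 118.5, 124.5, 143.5, 164.0, 184.5, 204.0, 224.0, 244.0, 264.0, 284.5, 304.0, 324.0, 343.5] mod20 [9.0, 9.0, 9.0, 8.5, 16.0, 4.0, 10.0, 9.0, 9.5, 10.0, 9.5, 9.5, 9.5, 9.5, 10.0, 9.5, 9.5, 9.0]
```

>>> {"method": "servo_tool", "body": {
  "deltas": [
    {"slide":[-0.25,-0.04,-0.04],"spin":0.4},
    {"slide":[-0.25,-0.03,0],"spin":0.4},
    {"slide":[0,0,0],"spin":0}
  ]
}}

```text
time_s: 8.2
tcp_pos: [0.5101, 0.185, 0.0555]
ee_rot: [[-0.922, -0.386, -0.031], [-0.385, 0.923, -0.015], [0.035, -0.002, -0.999]]
wrist_force: [-0.0, 0.4, -0.4]
gripper_width: 0.007
```

```bash
python3 st.py; python3 tick.py top
```

```text
t 8.2 p [0.5101 0.185  0.0555] rad 0.1095 ang 109.3 tool y ang 112.7 F [-0.   0.4 -0.4] stud if contact: rot 55.6 j [  37.   25.  -21.   -1.  -45. -104.]
top [14.0, 34.0, 53.5, 66.0, 120.5, 134.0, 154.0, 174.5, 194.5, 214.5, 234.5, 254.5, 274.0, 294.5, 314.0, 334.0, 354.5] mod20 [19.5, 19.5, 19.0, 11.5, 6.0, 19.5, 19.5, 0.0, 0.0, 0.0, 0.0, 0.0, 19.5, 0.0, 19.5, 19.5, 0.0]
```

>>> {"method": "servo_tool", "body": {
  "deltas": [
    {"slide":[-0.25,-0.03,0],"spin":0.4},
    {"slide":[-0.25,-0.03,0],"spin":0.4},
    {"slide":[-0.25,-0.03,0],"spin":0.3},
    {"slide":[0,0,0],"spin":0}
  ]
}}

```text
time_s: 8.65
tcp_pos: [0.5224, 0.1875, 0.0544]
ee_rot: [[-0.97, -0.241, -0.041], [-0.24, 0.971, -0.018], [0.044, -0.007, -0.999]]
wrist_force: [-3.6, 1.5, 2.0]
gripper_width: 0.004
```

```bash
python3 st.py; python3 tick.py top
```

```text
t 8.65 p [0.5224 0.1875 0.0544] rad 0.1085 ang 102.7 tool y ang 103.9 F [-3.6  1.5  2. ] stud if contact: rot 62.2 j [  36.   27.  -19.   -1.  -47. -112.]
top [11.0, 31.0, 51.0, 59.0, 113.5, 131.0, 151.5, 171.5, 192.0, 211.5, 232.0, 252.0, 271.5, 292.0, 312.0, 331.5, 351.5] mod20 [16.5, 16.5, 16.5, 4.5, 19.0, 16.5, 17.0, 17.0, 17.5, 17.0, 17.5, 17.5, 17.0, 17.5, 17.5, 17.0, 17.0]
```

Rot ≈ 62.5°; gently on past 70°.

>>> {"method": "servo_tool", "body": {
  "deltas": [
    {"slide":[-0.25,-0.01,-0.04],"spin":0.2},
    {"slide":[-0.25,-0.01,-0.02],"spin":0.2},
    {"slide":[-0.1,-0.01,0],"spin":0.2},
    {"slide":[0,0,0],"spin":0}
  ]
}}

```text
time_s: 9.1
tcp_pos: [0.5326, 0.188, 0.0541]
ee_rot: [[-0.986, -0.158, -0.05], [-0.157, 0.987, -0.021], [0.052, -0.013, -0.999]]
wrist_force: [-2.0, 0.5, 0.5]
gripper_width: 0.01
```

```bash
python3 st.py; python3 tick.py top
```

```text
t 9.1 p [0.5326 0.188  0.0541] rad 0.1073 ang 97.4 tool y ang 99.1 F [-2.   0.5  0.5] stud if contact: rot 67.5 j [  36.   28.  -17.   -1.  -48. -116.]
top [6.5, 26.0, 46.0, 54.0, 108.0, 126.0, 146.5, 166.5, 186.0, 206.5, 226.5, 246.5, 266.5, 286.5, 307.0, 326.5, 346.5] mod20 [12.0, 11.5, 11.5, 19.5, 13.5, 11.5, 12.0, 12.0, 11.5, 12.0, 12.0, 12.0, 12.0, 12.0, 12.5, 12.0, 12.0]
```

>>> {"method": "servo_tool", "body": {
  "deltas": [
    {"slide":[-0.2,0,-0.05],"spin":0.2},
    {"slide":[-0.2,0,0],"spin":0.2},
    {"slide":[0,0,0],"spin":0}
  ]
}}

```text
time_s: 9.45
tcp_pos: [0.5445, 0.1898, 0.0551]
ee_rot: [[-0.994, -0.1, -0.046], [-0.099, 0.995, -0.02], [0.048, -0.015, -0.999]]
wrist_force: [0.7, -0.2, -0.8]
gripper_width: 0.003
```

```bash
python3 st.py; python3 tick.py top
```

```text
t 9.45 p [0.5445 0.1898 0.0551] rad 0.1083 ang 91.0 tool y ang 95.7 F [ 0.7 -0.2 -0.8] stud if contact: rot 73.9 j [  35.   28.  -16.   -1.  -49. -119.]
top [12.5, 33.0, 52.0, 102.0, 113.0, 133.0, 153.5, 173.0, 193.5, 213.5, 233.5, 253.5, 274.0, 293.5, 313.5, 333.5, 353.0] mod20 [18.0, 18.5, 17.5, 7.5, 18.5, 18.5, 19.0, 18.5, 19.0, 19.0, 19.0, 19.0, 19.5, 19.0, 19.0, 19.0, 18.5]
```

>>> {"method": "servo_tool", "body": {
  "deltas": [
    {"slide":[0.3,0,0],"spin":0},
    {"slide":[0.2,0,-0.5],"spin":0},
    {"slide":[0,0,-1],"spin":0},
    {"slide":[0,0,-1],"spin":0},
    {"slide":[0,0,-1],"spin":0},
    {"slide":[0,0,-1],"spin":0},
    {"slide":[0,0,-1],"spin":0}
  ]
}}

```text
time_s: 10.2
tcp_pos: [0.5343, 0.1906, 0.1997]
ee_rot: [[-0.994, -0.102, -0.049], [-0.101, 0.995, -0.022], [0.051, -0.017, -0.999]]
wrist_force: [0.5, 0.1, -0.8]
gripper_width: 0.002
```

>>> {"method": "servo_tool", "body": {
  "deltas": [
    {"slide":[1,0,-0.4],"spin":0},
    {"slide":[1,0,-0.4],"spin":0},
    {"slide":[1,0,0],"spin":0},
    {"slide":[1,0,0],"spin":0},
    {"slide":[1,0,0],"spin":0},
    {"slide":[1,0,0],"spin":0},
    {"slide":[0,0,0],"spin":0},
    {"slide":[0,0,0],"spin":0}
  ]
}}

```text
time_s: 11.0
tcp_pos: [0.3812, 0.1756, 0.2404]
ee_rot: [[-0.994, -0.106, -0.026], [-0.106, 0.994, -0.007], [0.027, -0.004, -1.0]]
wrist_force: [0.8, -0.4, 0.1]
gripper_width: 0.006
```

```bash
python3 st.py; python3 tick.py side top; python3 - <<'E'
from h import *
a=cap('side','side6.png');c=cap('top','top6.png')
cv2.imwrite('pics/s6.png',np.hstack([cv2.resize(x,(380,300),interpolation=cv2.INTER_CUBIC) for x in (a['frame'][140:250,200:360],c['frame'][140:280,220:390])])[:,:,::-1])
E
```

```text
t 11.0 p [0.3812 0.1756 0.2404] rad 0.19 ang 150.4 tool y ang 96.1 F [ 0.8 -0.4  0.1] stud if contact: rot 14.5 j [  46.    1.  -23.   -1.  -67. -130.]
side [15.0, 75.5, 94.0, 113.5, 153.5, 173.0, 193.5, 213.0, 233.5, 253.5, 274.5, 294.5, 314.5, 335.0, 355.0] mod20 [0.5, 1.0, 19.5, 19.0, 19.0, 18.5, 19.0, 18.5, 19.0, 19.0, 0.0, 0.0, 0.0, 0.5, 0.5]
top [14.0, 34.0, 53.5, 69.0, 76.5, 93.5, 113.5, 134.0, 154.0, 167.0, 174.5, 194.5, 214.5, 234.5, 254.5, 274.0, 294.5, 314.0, 334.0, 354.5] mod20 [19.5, 19.5, 19.0, 14.5, 2.0, 19.0, 19.0, 19.5, 19.5, 12.5, 0.0, 0.0, 0.0, 0.0, 0.0, 19.5, 0.0, 19.5, 19.5, 0.0]
```

View pics/s6.png

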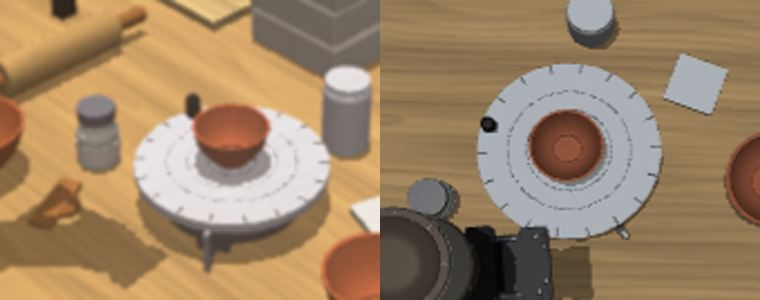

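View pics/top6.png

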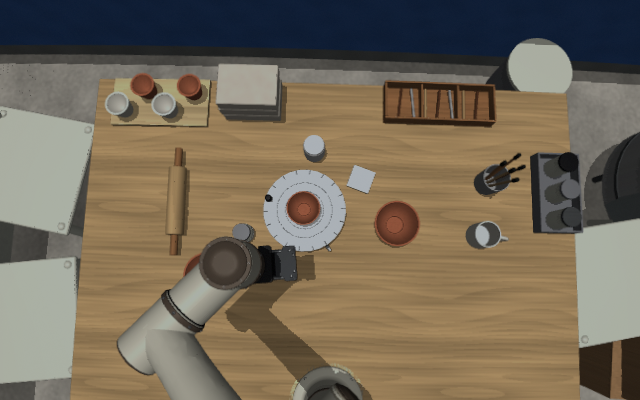

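```bash
python3 - <<'E'
from h import *
c=cap('top');f=c['frame'][180:215,258:280].max(2)<60
y,x=np.nonzero(f);u,v=x.mean()+258,y.mean()+180
p=onz(c,u,v,.07);d=p[:2]-[.5463,.0816];print(u,v,p,np.hypot(*d),np.degrees(np.arctan2(d[1],d[0])), '-> turned',154.5-np.degrees(np.arctan2(d[1],d[0])))
s=sense();print(s['time_s'],np.abs(s['joint_velocities']).max());r.finish_job()
E
```

```text
268.02564102564105 197.8974358974359 [0.5748048  0.18401155 0.07      ] 0.10630450898610415 74.44621356699815 -> turned 80.05378643300185
11.25 0.39916250033749157
the job is handed in; nothing more can be done
```

I pushed the finger stud clockwise with the shut fingertips, one click at a time, for exactly four clicks. After the fourth click I backed the finger off, lifted it clear and handed the job in at about 11.3 s.

- **Turn:** in the last top view the stud measures 80.05° from its starting place. The head's 18 tick marks are back at their starting rest positions in both the top and side views, so the wheel is seated in the fourth click. It started three ticks (60°) past the pointer, so it now stands at 140°.
- **Other things on the table:** in the last pictures the bowl still stands in the middle of the wheel and everything else looks to be in place. I checked both by eye only.
- **Hand and force:** the hand was well above the table (TCP at 0.24 m) and touching nothing. The wrist-force readings I took while pushing reached about 4.4 N.
- **Small disagreements:**
  - The top and side views differed by about 1 to 2 mm on the stud, and the side view gave the bowl rim about 8 mm too high. I acted only on the stud position, and the wrist camera agreed with it.
  - Just after the fourth click the ticks read about 1° past rest. They were back at rest in the later pictures.

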